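# Latch-check a glass sample carrier, then turn it over

### The job

The carrier with the leaded-glass sample stands partly out of the turnover cradle: push it fully home so that the spring latch drops in, then tug it back by its pull plate to feel that the latch really holds. Only after that tug, turn the cradle completely upside down with its crank, so the back of the sample can be soldered, and let go with the carrier still latched in it. Leave the other things on the table where they are.

Things in the scene. Friction and masses are not known exactly. Their poses are not given: they have to be found in the camera images.
- stand: Fixed plywood turnover stand: base board 170 x 200 x 14 mm, two uprights to 187 mm high (outer faces y = +-96 mm). Origin: centre of the underside. x points from the cradle's mouth (to the robot's right) to its closed back, y along the axle towards the crank (nearest the robot), z up. The axle is 165 mm above the origin, parallel to y. Yaw is 90 degrees, give or take 15.
- cradle (a joint): Angle of the aluminium cradle on its axle, rad: 0 = level, right way up (a stop), pi = upside down (a stop). As it grows the mouth end (-x) goes down and the crank handle goes up and over from the back to the mouth side. A heavy back bar holds it at either stop; turning needs up to 0.6 N m (10 N at the crank handle). Its ends swing within 135 mm of the axle.
- cradle_home (a point): Point of the cradle on the axle, midway between the uprights; turns with the cradle (x to its closed back, y to the crank, z up while the angle is 0). The carrier's origin is here, within 1.5 mm, when it is fully home.
- carrier: Loose wooden frame 110 x 104 x 16 mm (0.18 to 0.35 kg) holding an amber glass sample; slides along x in the cradle's side channels, x being the way in. Origin: frame centre. Starts 33 to 47 mm out towards -x. A steel strike bar on top (9 mm in x, centred at x = -15 mm, top at z = 18 mm) passes the latch. Pushing home takes 5 to 12 N; it ends on the solid back bar.
- carrier_grip (a point): Grip point on the carrier's pull plate: wood, 96 mm wide (y), 10 mm thick, 58 mm long, at the mouth end, leaning 35 degrees from vertical with its top towards -x. Mid width and thickness, 18 mm from the top edge along the plate, at (-87.8, 0, 31.1) mm in the carrier; carrier's axes. Grip across the thickness, tool tilted 35 degrees so the fingers run along the plate (down and towards +x).
- latch: Steel spring bolt with brass knob, in the bridge over the cradle. Origin at cradle_home when down, up to 11 mm further along the cradle's z when lifted. The incoming strike bar lifts it by its bevel; it drops by itself behind the bar. Then the carrier can come back only about 2.5 mm. A tug that loads the bolt over 4 N for 0.15 s counts; 8 to 15 N of pull is fine.
- crank_handle (a point): Centre of the crank's round wooden handle, a free-turning sleeve of 20 mm diameter, 56 mm long, parallel to the axle and 60 mm from it. In the stand's frame at (60, 136, 165) mm with the cradle at 0, at (-60, 136, 165) mm when upside down; between, it passes over the top. It turns in the grip, so the tool can stay pointing down.
- tea_mug: Bystander: spotted mug 91 mm high; origin under its base.
- wood_block: Bystander: pine block 84 x 94 x 30 mm; origin under its centre.
- solder_spool: Bystander: spool of solder 61 mm in diameter, 42 mm high; origin under its centre.
- running_pliers: Bystander: pliers with blue handles lying flat, 177 mm long; origin under the centre.
- screwdriver: Bystander: yellow-handled screwdriver lying flat, 174 mm long; origin under the centre.
- patina_bottle: Bystander: brown bottle with a black cap, 54 mm in diameter, 97 mm high; origin under its base.
- masking_tape: Bystander: roll of tape 104 mm across, 25 mm high; origin under its centre.

How it is judged:
By the outcome, as a careful person would: the job done as asked, in the order asked, and still so for the second after the job is handed in, with the robot touching nothing.
It also fails if it takes over 61 s, if anything falls off the work surface, if the arm or the gripper's body presses on something with over 40 N, if the wrist force passes 120 N, or if a joint passes its speed limit or range.

### The arm

A 6-joint arm with a two-finger parallel gripper is mounted at the origin on the work surface; the furniture and walls round the work are solid. World frame = base frame: x ahead of the robot, y to its left, z up, the work surface at z = 0. Lengths are in m, angles in degrees, forces in N, time in s.
With the tool pointing down it reaches from about 0.3 to 0.75 m from the base axis. Payload 8.5 kg.
Tool frame: the origin (TCP) lies on the centre line of the jaws, within the pads' length; the fingertips stand 19 mm ahead of it and the grasp point (between the pads) is the TCP (env.tcp_to_tips is the z of the fingertips in the tool frame, in m); z points along the fingers, y is the line along which they close (so a half turn about z gives the same grasp; the last joint's range is limited). The gripper opens to 85 mm and grips with 20 to 120 N. Pads are 22 mm wide; open, the fingers measure 114 mm over their backs; the gripper's body (76 mm by 85 mm) begins 54 mm behind the grasp point. The pads swing forward as they close: fully open they stand 13 mm farther back than shut.
Start: joints at [-81.836, 21.807, 74.336, -0, 83.858, -12.336], TCP at [0.193, -0.515, 0.25] pointing down, gripper open.
Joint ranges: [-178.18, 178.18], [-50.72, 133.34], [12.68, 142.11], [-81.47, 261.47], [9.98, 163.14], [-165.26, 165.26]. Speed limits (degrees/s): [136.94, 136.94, 180, 180, 180, 180].

### API

Orientations are given as a 3x3 rotation matrix whose columns are the frame's x, y, z axes.
In Python, from rig import env gives the robot as it stands.
- The arm moves only by the tool servo_tool, never from a script. Its argument "steps" is a list of rows, each an object of numbers: "tx", "ty", "tz": the shift along the world's x, y, z in cm; "yaw": the turn about the world's z in degrees; "claw": the finger opening in cm, from 0 to 8.54. In form: [{"tx": .., "ty": .., "tz": .., "yaw": .., "claw": ..}, ...]. A call has 1 to 20 rows; each row shifts and turns the commanded pose from where the row before left it; what a row does not reach is not made up. A row lasts 1/10 s, in which the tool goes at most 50 mm and 8.59 degrees, less where a joint would pass 70% of its speed; a pose out of reach is approached as far as the arm can. A call with a gripper value outside its range is refused whole. The fingers move at their own pace and stop on an object; "newtons" is the grip in N (left out, the last holds). Time passes only in rows, so rows that do not move let the fingers close. It gives the time, the measured TCP pose, the force, the opening and the grip force at its end, in the units of the state.
- env.observe(): the state, without advancing time (a new reading comes with each control period).
- env.get_image(name): name is "scene" or "top" or "wrist"; returns (picture, depth): 400x640x3 uint8, red, green, blue; 400x640 float32, m along the optical axis (not along the pixel's ray), 0 where there is no reading.
- env.camera_model(name): a dict with "fovy" (degrees; the focal length in pixels is half the picture's height over the tangent of half this angle, whatever the lens; pixels are square), "cx", "cy" (the principal point, pixels), "dist_coeffs" ([k1, k2, p1, p2, k3] as OpenCV has them; the pictures are not rectified), "T" (4x4, takes a point from camera to world coordinates). Camera axes: x right, y down, z forward; pixel columns grow to the right and rows downward; lengths in m; the calibration is good to about 2 mm. A picture is of the moment at which its call begins: read the wrist's pose just before it. camera_model takes no time and is no camera call; for the wrist camera it gives the pose at the moment of the call.
- env.close_job(): hands the job in; it is judged then, once.
The state is a dict: "time_s": time; "q": joint angles; "qvel": joint speeds; "joint_efforts": joint torques, N m; "position": TCP position; "tool_rot": TCP orientation; "ft_force": force on the tool from outside, world axes, zero at the start; "wrist_torque": the same for the moment, N m; "grip_width": finger opening in m; "gripper_force": force on a finger pad.
Only numpy, scipy, OpenCV 4.12 (cv2) and the standard library are available. Lean on these libraries where they do the work, as an engineer would, in place of code of your own. Each camera call takes 0.05 s, during which the arm holds its last target. There are 200 camera calls.

## Working session

There is one attempt and no reset: what is moved stays moved. The work goes in short steps, Python scripts to look and compute and a tool call to move; the robot and the scene stay as the last step left them, time stands still between calls to the robot, and variables do not carry over. Pictures are saved under pics/ and viewed, at most 10 in all, crops included, and the job is handed in when it is done.

Besides the shell and the picture viewer there is one more tool, called after "Emit:" by a JSON object that holds its "op" and its "data". servo_tool: Moves the arm, as the interface text tells. Its arguments: {"type":"object","properties":{"steps":{"type":"array"},"newtons":{"type":"number"}},"required":["steps"]}

```bash
mkdir -p pics; ls
cat > h.py <<'E'
import numpy as np,cv2
from rig import env
def snap(n,f):
    o=env.observe(); m=env.camera_model(n); p,d=env.get_image(n)
    cv2.imwrite(f'pics/{f}.png',p[:,:,::-1]); np.savez(f'pics/{f}.npz',p=p,d=d,**{k:np.array(v) for k,v in m.items()})
    return p,d,m
def load(f): return np.load(f'pics/{f}.npz')
def cloud(z):
    h,w=z['d'].shape; f=h/2/np.tan(np.radians(float(z['fovy'])/2))
    K=np.array([[f,0,float(z['cx'])],[0,f,float(z['cy'])],[0,0,1]])
    u,v=np.meshgrid(np.arange(w),np.arange(h))
    n=cv2.undistortPoints(np.stack([u,v],-1).reshape(-1,1,2).astype(float),K,z['dist_coeffs']).reshape(h,w,2)
    d=z['d']; c=np.stack([n[...,0]*d,n[...,1]*d,d],-1)
    T=z['T']; W=c@T[:3,:3].T+T[:3,3]; W[d<=0]=np.nan
    return W
E
python3 - <<'E'
from h import *
a=snap('scene','s1')[0]; b=snap('top','t1')[0]
for n in('scene','top'): m=env.camera_model(n);print(n,m['fovy'],np.round(m['T'],3).tolist(),m['dist_coeffs'])
print(env.observe())
E
```

```text
pics
scene 43.59742157528926 [[0.542, -0.535, 0.648, -0.604], [-0.84, -0.327, 0.433, -0.717], [-0.02, -0.779, -0.627, 1.182], [0.0, 0.0, 0.0, 1.0]] [0.0431519 0.        0.        0.        0.       ]
top 49.99806805388963 [[0.026, -0.993, 0.116, 0.308], [-0.999, -0.028, -0.018, 0.026], [0.021, -0.116, -0.993, 1.493], [0.0, 0.0, 0.0, 1.0]] [0.01052971 0.         0.         0.         0.        ]
{'time_s': 0.1, 'q': array([-8.18337117e+01,  2.18360262e+01,  7.43786515e+01,  1.02251992e-04,
        8.38579156e+01, -1.23376617e+01]), 'qvel': array([ 0.02176799, -0.11395603, -0.10466361,  0.14947975, -0.07315925,
        0.0096275 ]), 'joint_efforts': array([ 4.82232717e-03, -4.49224126e+01, -2.31655723e+01, -9.78421849e-05,
        3.68826135e-03, -2.57494565e-05]), 'position': array([ 0.19259667, -0.51492495,  0.2497942 ]), 'tool_rot': array([[ 9.36648135e-01,  3.50271664e-01, -1.78215450e-04],
       [ 3.50271604e-01, -9.36647335e-01,  1.25439680e-03],
       [ 2.72454630e-04, -1.23735224e-03, -9.99999197e-01]]), 'ft_force': array([ 0.73067969, -0.08259805, -0.33173625]), 'wrist_torque': array([ 0.02833957, -0.02118341, -0.02019724]), 'gripper_force': 0.0, 'grip_width': 0.08571323202513302}
```

View pics/s1.png

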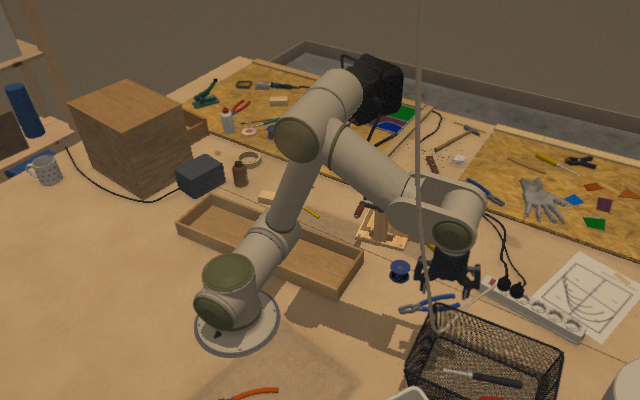

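View pics/t1.png

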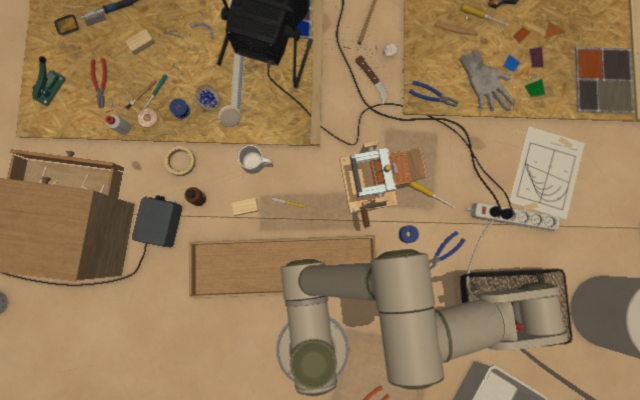

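The scene shows the stand near top-view pixel (380,178), with its mouth to the right. The crank handle is at about (365,215). I'll measure it from the depth image.

Run:
```python
from h import *
z=load('t1'); W=cloud(z); p=z['p']
c=p[130:240,320:470][:,:,::-1]; cv2.imwrite('pics/c1.png',cv2.resize(c,None,fx=5.2,fy=5.2,interpolation=cv2.INTER_CUBIC))
print('table z',np.nanmedian(W[200:230,440:470,2]))
np.set_printoptions(linewidth=250)
print('cols',list(range(335,435,4)))
for v in range(140,232,3): print(v,(W[v,335:435:4,2]*1000).round().astype(int))
for uv in[(345,150),(365,215),(420,165),(375,172),(355,180)]: print(uv,W[uv[1],uv[0]].round(3))
```

```text
table z 0.0003097141070965703
cols [335, 339, 343, 347, 351, 355, 359, 363, 367, 371, 375, 379, 383, 387, 391, 395, 399, 403, 407, 411, 415, 419, 423, 427, 431]
140 [ 2  1  0  2  4  5  2 -3  2  7 -2 -2  4  2 -5  6 -2 -1 -4 -2  0 -2  3  3  5]
143 [  2   0   1  12   1   5  -2 179 181 186 180   1  -5   2   3  -8   3   0   1  -1  -3  -4   3  -3  -1]
146 [  5   2   4  -5   0   1   4 175 184 179 166   2  -3   1  -3   4  -6   5   0   1   1   1   8  -1   5]
149 [  4  -4   0  -6  -2  -5   1 154 143 173   2 195 193 181 -14  -2  -3  -3   4   3 198 207   3  -2   7]
152 [  2   1  -8  -3   5   2  80 111 184 184 185 197 194 182  -3 172 173 170 168 183 191 203  -1   3  -2]
155 [  1  -2  -1  -2 183 186 184 179 180 182 182 195 197 197 174 176 175 171 178 186 190 200 205   1   4]
158 [ -3  17  20  15 181 186 181 184 182 180 174 183 198 197 175 167 172 170 168 177 190 201 211   1   2]
161 [  9   3  16  11 181 183 159 156  18 175 167 168 192 196 174 174 175 166 175 176 193 197 208  -7   6]
164 [ -4  -5  12  13 165 184  18  19  11 174 166 164 196 198 173 183 174 173 167 175 193 198 211   2  -2]
167 [  2  
[... 2680 characters left out ...]
74 173   5  -2  -5  -7  -4   2   0   0   4  -4   2   1   3   1  -5   5]
221 [  5  -3   0   4  -1  -2  -5 172 173   6 -18 -18 -16 -12  -9 -11   1   2  -4   4   2   5   2  -4  -1]
224 [ -3   5  -2   1  -1   3   6 175 176   1   1   6   2   3  -4   4   1  -1   6   0   3  -1   2  -5   4]
227 [ -4  -2   6   1   6   2  -3   4 175  -1   5   7  -1  -1  -5   3  -1  45  37  42  47   3  -3   4   2]
230 [ 0  0 -2  0 -3 -3  4 -2 -1  1 -4  3  6  2 -2  1  3 43 43 42 40  0  3  0 -1]
(345, 150) [ 0.688 -0.098  0.004]
(365, 215) [ 0.44  -0.149  0.178]
(420, 165) [ 0.598 -0.315  0.197]
(375, 172) [ 0.578 -0.18   0.171]
(355, 180) [ 0.548 -0.116  0.182]<stdin>:7: RuntimeWarning: invalid value encountered in cast
```

View pics/c1.png

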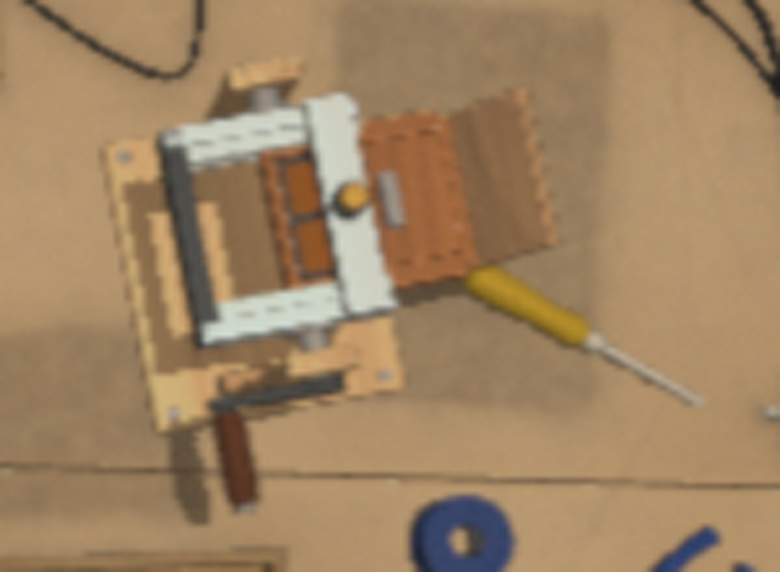

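The crop shows the stand yawed, with base corners at crop pixels (108,143), (158,430) and (402,385). The handle runs from (225,410) to (245,505). The plate's top edge runs from (522,90) to (553,242). Next I'll get the numbers for these.

Run:
```python
from h import *
z=load('t1'); W=cloud(z)
x,y,h=W[...,0],W[...,1],W[...,2]
V,U=np.mgrid[0:400,0:640]
R=(U>335)&(U<435)&(V>138)&(V<230)
# handle axis
m=R&(V>=208)&(V<226)&(U>358)&(U<372)&(h>.15)
P=W[m]; c=P.mean(0); d=np.linalg.svd(P[:,:2]-c[:2])[2][0]; print('handle',c,d,np.degrees(np.arctan2(d[1],d[0])),(P[:,:2]-c[:2])@d.min() if 0 else np.ptp((P[:,:2]-c[:2])@d))
# crank+stand base rect
m=R&(h>.007)&(h<.025)&(U<402)&~((U>398)&(V>178))
r=cv2.minAreaRect((W[m][:,:2]*1000).astype(np.float32)); print('base',r)
# plate & carrier
m=R&(U>=411)&(h>.165)
r2=cv2.minAreaRect((W[m][:,:2]*1000).astype(np.float32)); print('plate',r2)
# cradle white
m=R&(h>.19)&(U<395); r3=cv2.minAreaRect((W[m][:,:2]*1000).astype(np.float32)); print('bridge',r3)
A=W[R&(U>=409)&(h>.165)]
q,_,_,_=np.linalg.lstsq(np.c_[A[:,:2],np.ones(len(A))],A[:,2],rcond=None);print('plate slope',q, np.degrees(np.arctan2(q[1],q[0])))
```

```text
handle [ 0.43611134 -0.14742386  0.17323094] [-0.97472088 -0.22342605] -167.08965840934215 0.05703126687917906
base ((573.5478515625, -180.24343872070312), (225.7032012939453, 324.39599609375), 88.56446838378906)
plate ((604.0957641601562, -310.16949462890625), (98.93588256835938, 40.77412414550781), 4.922706604003906)
bridge ((571.4478149414062, -195.06747436523438), (93.80158996582031, 175.27330017089844), 81.13777160644531)
plate slope [ 0.21368027 -1.07443328 -0.26629594] -78.75193903646446
```

```bash
cat >> h.py <<'E'
def proj(z,P):
    f=200/np.tan(np.radians(float(z['fovy'])/2)); K=np.array([[f,0,float(z['cx'])],[0,f,float(z['cy'])],[0,0,1]])
    Ti=np.linalg.inv(z['T']); r,_=cv2.Rodrigues(Ti[:3,:3]); return cv2.projectPoints(np.asarray(P,float),r,Ti[:3,3],K,z['dist_coeffs'])[0][:,0]
def S2W(s,P):
    c,n=np.cos(s[2]),np.sin(s[2]); return np.asarray(P,float)@np.array([[c,n,0],[-n,c,0],[0,0,1]])+[s[0],s[1],0]
E
python3 - <<'E'
from h import *
from scipy.optimize import least_squares
z=load('t1')
M=np.array([[85,100,14],[85,-100,14],[-85,100,14],[60,164,165],[60,108,175]])/1000
I=np.array([[158,430],[106,142],[402,387],[246,505],[227,408]])/5.2+[320,130]
r=least_squares(lambda s:(proj(z,S2W(s,M))-I).ravel(),[.55,-.19,1.79]); s=r.x
print(s,np.degrees(s[2])); print(r.fun.reshape(-1,2).round(2))
np.save('s.npy',s)
ax=np.r_[-np.sin(s[2]),np.cos(s[2])]
# carrier offset: strike bar image + plate top corners
C=np.array([[-15,0,18],[-98.1-4.1,48,45.9+2.9-2.9],[-98.1-4.1,-48,45.9]])/1000+[0,0,.165]
J=np.array([[392,199],[553,243],[522,90]])/5.2+[320,130]
r=least_squares(lambda e:(proj(z,S2W(s,C+[e[0],e[1],0]))-J).ravel(),[-.04,0]); print('carrier off',r.x,r.fun.reshape(-1,2).round(2))
for n,P in dict(home=[0,0,.165],handle=[.06,.136,.165],handle2=[-.06,.136,.165],grip=[-.0878+r.x[0],0,.1961],griphome=[-.0878,0,.1961]).items(): print(n,S2W(s,[P])[0].round(4))
E
```

```text
[ 0.5777792  -0.1835195   1.76989382] 101.4074459025419
[[-0.11  0.13]
 [-0.41 -0.15]
 [ 0.84  0.13]
 [-0.51 -0.38]
 [ 0.23  0.27]]
carrier off [-0.04056039  0.00065958] [[-1.18  0.18]
 [ 0.74  0.37]
 [ 0.42 -0.56]]
home [ 0.5778 -0.1835  0.165 ]
handle [ 0.4326 -0.1516  0.165 ]
handle2 [ 0.4563 -0.2692  0.165 ]
grip [ 0.6032 -0.3093  0.1961]
griphome [ 0.5951 -0.2696  0.1961]
```

Emit:
{"op": "servo_tool", "data": {"steps": [{"tx":2.0,"ty":1.0,"yaw":-0.6,"claw":5},{"tx":2.6,"ty":1.3,"yaw":-0.6},{"tx":2.6,"ty":1.3,"yaw":-0.6},{"tx":2.6,"ty":1.3,"yaw":-0.6},{"tx":2.6,"ty":1.3,"yaw":-0.6},{"tx":2.6,"ty":1.3,"yaw":-0.6},{"tx":2.6,"ty":1.3,"yaw":-0.6},{"tx":2.6,"ty":1.3,"yaw":-0.6},{"tx":2.6,"ty":1.3,"yaw":-0.6},{"tx":2.6,"ty":1.3,"yaw":-0.6},{"tx":2.6,"ty":1.3,"yaw":-0.6},{"tx":2.6,"ty":1.3,"yaw":-0.6},{"tx":2.6,"ty":1.3,"yaw":-0.6},{"tx":2.6,"ty":1.3,"yaw":-0.6},{"tx":2.6,"ty":1.3,"yaw":-0.5},{"tx":2.6,"ty":1.3,"yaw":-0.2},{},{}], "newtons": 20}}

```text
invalid input at $.steps[0]: expected keys tx, ty, tz, yaw, claw
```

Emit:
{"op": "servo_tool", "data": {"steps": [{"tx":2.0,"ty":1.0,"tz":0,"yaw":-0.6,"claw":5},{"tx":2.6,"ty":1.3,"tz":0,"yaw":-0.6,"claw":5},{"tx":2.6,"ty":1.3,"tz":0,"yaw":-0.6,"claw":5},{"tx":2.6,"ty":1.3,"tz":0,"yaw":-0.6,"claw":5},{"tx":2.6,"ty":1.3,"tz":0,"yaw":-0.6,"claw":5},{"tx":2.6,"ty":1.3,"tz":0,"yaw":-0.6,"claw":5},{"tx":2.6,"ty":1.3,"tz":0,"yaw":-0.6,"claw":5},{"tx":2.6,"ty":1.3,"tz":0,"yaw":-0.6,"claw":5},{"tx":2.6,"ty":1.3,"tz":0,"yaw":-0.6,"claw":5},{"tx":2.6,"ty":1.3,"tz":0,"yaw":-0.6,"claw":5},{"tx":2.6,"ty":1.3,"tz":0,"yaw":-0.6,"claw":5},{"tx":2.6,"ty":1.3,"tz":0,"yaw":-0.6,"claw":5},{"tx":2.6,"ty":1.3,"tz":0,"yaw":-0.6,"claw":5},{"tx":2.6,"ty":1.3,"tz":0,"yaw":-0.6,"claw":5},{"tx":2.6,"ty":1.3,"tz":0,"yaw":-0.5,"claw":5},{"tx":2.6,"ty":1.3,"tz":0,"yaw":-0.2,"claw":5},{"tx":0,"ty":0,"tz":0,"yaw":0,"claw":5}], "newtons": 20}}

```text
time_s: 1.8
position: [0.6048, -0.3081, 0.2491]
tool_rot: [[0.98, 0.201, -0.001], [0.201, -0.98, 0.001], [-0.0, -0.001, -1.0]]
ft_force: [-1.2, -0.5, -0.1]
grip_width: 0.05
gripper_force: 0.0
```

Next, a wrist view to check the alignment.

Run:
```python
from h import *
p,d,m=snap('wrist','w1'); z=load('w1'); W=cloud(z); s=np.load('s.npy')
print(env.observe()['position'])
c,n=np.cos(s[2]),np.sin(s[2]); L=(W-[s[0],s[1],.165]); X=L[...,0]*c+L[...,1]*n; Y=-L[...,0]*n+L[...,1]*c; Z=L[...,2]
# plate profile near y=+-30
for y0 in(-35,35):
  for x0 in range(-150,-20,6):
    k=(abs(X*1000-x0)<1.5)&(abs(Y*1000-y0)<6)
    if k.sum()>3: print(y0,x0,(np.nanmedian(Z[k])*1000).round(1),end=' | ')
  print()
```

```text
[ 0.60343303 -0.30915863  0.24926117]
-35 -150 -164.3 | -35 -144 41.9 | -35 -138 44.4 | -35 -132 36.4 | -35 -126 28.1 | -35 -120 20.4 | -35 -114 13.0 | -35 -108 4.9 | -35 -102 2.6 | -35 -96 6.8 | -35 -90 6.9 | -35 -84 7.0 | -35 -78 7.6 | -35 -72 7.7 | -35 -66 8.0 | -35 -60 8.2 | -35 -54 8.4 | -35 -48 8.6 | -35 -42 26.7 | -35 -36 30.3 | -35 -30 30.9 | -35 -24 30.7 | 
35 -144 42.7 | 35 -138 43.8 | 35 -132 36.4 | 35 -126 28.7 | 35 -120 20.2 | 35 -114 12.5 | 35 -108 4.6 | 35 -102 2.8 | 35 -96 7.0 | 35 -66 7.8 | 35 -60 8.3 | 35 -54 8.5 | 35 -48 8.6 | 35 -42 26.8 | 35 -36 29.4 | 35 -30 30.9 | 35 -24 30.9 |
```

View pics/w1.png

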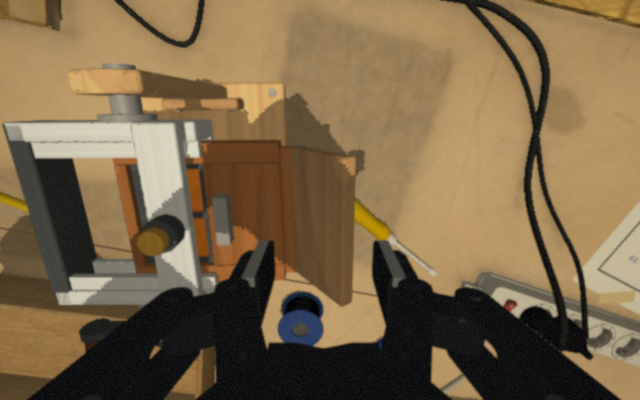

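The wrist image shows the plate between the fingertips, at about (265,250) and (385,250), with its top edge at x≈352. I measure it about 4 mm further out, so I'll shift slightly and descend.

Emit:
{"op": "servo_tool", "data": {"steps": [{"tx":0.1,"ty":-0.4,"tz":-0.6,"yaw":0,"claw":5},{"tx":0,"ty":0,"tz":-1,"yaw":0,"claw":5},{"tx":0,"ty":0,"tz":-1,"yaw":0,"claw":5},{"tx":0,"ty":0,"tz":-1,"yaw":0,"claw":5},{"tx":0,"ty":0,"tz":-1,"yaw":0,"claw":5},{"tx":0,"ty":0,"tz":0,"yaw":0,"claw":5}]}}

```text
time_s: 2.45
position: [0.603, -0.3139, 0.2023]
tool_rot: [[0.98, 0.197, -0.003], [0.197, -0.98, 0.002], [-0.002, -0.002, -1.0]]
ft_force: [-0.0, -0.1, 0.5]
grip_width: 0.0503
gripper_force: 0.0
```

Emit:
{"op": "servo_tool", "data": {"steps": [{"tx":0,"ty":0,"tz":0,"yaw":0,"claw":4},{"tx":0,"ty":0,"tz":0,"yaw":0,"claw":3.5},{"tx":0,"ty":0,"tz":0,"yaw":0,"claw":3.0},{"tx":0,"ty":0,"tz":0,"yaw":0,"claw":2.6},{"tx":0,"ty":0,"tz":0,"yaw":0,"claw":2.2},{"tx":0,"ty":0,"tz":0,"yaw":0,"claw":2.2}], "newtons": 20}}

```text
time_s: 3.05
position: [0.6038, -0.3143, 0.205]
tool_rot: [[0.98, 0.198, 0.001], [0.198, -0.98, -0.001], [0.001, 0.001, -1.0]]
ft_force: [0.4, -0.1, 3.7]
grip_width: 0.0244
gripper_force: 18.5
```

Emit:
{"op": "servo_tool", "data": {"steps": [{"tx":-0.1,"ty":0.49,"tz":0,"yaw":0,"claw":2},{"tx":-0.1,"ty":0.49,"tz":0,"yaw":0,"claw":2},{"tx":-0.1,"ty":0.49,"tz":0,"yaw":0,"claw":2},{"tx":-0.1,"ty":0.49,"tz":0,"yaw":0,"claw":2}]}}

```text
time_s: 3.45
position: [0.6001, -0.2958, 0.206]
tool_rot: [[0.98, 0.197, 0.004], [0.197, -0.98, -0.005], [0.003, 0.005, -1.0]]
ft_force: [2.0, -6.6, 9.4]
grip_width: 0.0246
gripper_force: 19.0
```

Emit:
{"op": "servo_tool", "data": {"steps": [{"tx":-0.1,"ty":0.49,"tz":0,"yaw":0,"claw":2},{"tx":-0.1,"ty":0.49,"tz":0,"yaw":0,"claw":2}]}}

```text
time_s: 3.65
position: [0.5984, -0.2867, 0.2065]
tool_rot: [[0.981, 0.196, 0.005], [0.196, -0.98, -0.006], [0.004, 0.007, -1.0]]
ft_force: [1.3, -9.2, 10.0]
grip_width: 0.0246
gripper_force: 17.7
```

Emit:
{"op": "servo_tool", "data": {"steps": [{"tx":-0.1,"ty":0.49,"tz":0,"yaw":0,"claw":2},{"tx":0,"ty":0,"tz":0,"yaw":0,"claw":2}]}}

```text
time_s: 3.85
position: [0.5973, -0.2811, 0.2066]
tool_rot: [[0.98, 0.197, 0.005], [0.197, -0.98, -0.005], [0.003, 0.006, -1.0]]
ft_force: [1.7, -6.0, 8.4]
grip_width: 0.0243
gripper_force: 17.9
```

Emit:
{"op": "servo_tool", "data": {"steps": [{"tx":-0.1,"ty":0.4,"tz":0,"yaw":0,"claw":2},{"tx":0,"ty":0,"tz":0,"yaw":0,"claw":2}]}}

```text
time_s: 4.05
position: [0.5963, -0.2772, 0.2065]
tool_rot: [[0.98, 0.197, 0.005], [0.197, -0.98, -0.005], [0.004, 0.006, -1.0]]
ft_force: [1.7, -5.9, 9.5]
grip_width: 0.0242
gripper_force: 18.3
```

Emit:
{"op": "servo_tool", "data": {"steps": [{"tx":-0.1,"ty":0.4,"tz":0,"yaw":0,"claw":2},{"tx":0,"ty":0,"tz":0,"yaw":0,"claw":2}]}}

```text
time_s: 4.25
position: [0.5954, -0.2733, 0.2066]
tool_rot: [[0.98, 0.197, 0.005], [0.197, -0.98, -0.005], [0.004, 0.006, -1.0]]
ft_force: [1.9, -5.6, 9.6]
grip_width: 0.024
gripper_force: 18.5
```

Emit:
{"op": "servo_tool", "data": {"steps": [{"tx":-0.1,"ty":0.3,"tz":0,"yaw":0,"claw":2},{"tx":0,"ty":0,"tz":0,"yaw":0,"claw":2}]}}

```text
time_s: 4.45
position: [0.5944, -0.2701, 0.2066]
tool_rot: [[0.98, 0.197, 0.005], [0.197, -0.98, -0.005], [0.004, 0.006, -1.0]]
ft_force: [1.7, -5.5, 10.8]
grip_width: 0.0241
gripper_force: 18.5
```

Emit:
{"op": "servo_tool", "data": {"steps": [{"tx":-0.05,"ty":0.25,"tz":0,"yaw":0,"claw":2},{"tx":0,"ty":0,"tz":0,"yaw":0,"claw":2}]}}

```text
time_s: 4.65
position: [0.5946, -0.2694, 0.2069]
tool_rot: [[0.981, 0.196, 0.007], [0.196, -0.981, -0.009], [0.006, 0.01, -1.0]]
ft_force: [5.5, -12.2, 8.9]
grip_width: 0.0241
gripper_force: 19.5
```

Emit:
{"op": "servo_tool", "data": {"steps": [{"tx":-0.05,"ty":0.25,"tz":0,"yaw":0,"claw":2},{"tx":0,"ty":0,"tz":0,"yaw":0,"claw":2}]}}

```text
time_s: 4.85
position: [0.5948, -0.2687, 0.2079]
tool_rot: [[0.981, 0.195, 0.011], [0.196, -0.981, -0.013], [0.008, 0.015, -1.0]]
ft_force: [8.7, -19.4, 9.5]
grip_width: 0.0242
gripper_force: 18.8
```

Emit:
{"op": "servo_tool", "data": {"steps": [{"tx":0.1,"ty":-0.5,"tz":0,"yaw":0,"claw":2},{"tx":0,"ty":0,"tz":0,"yaw":0,"claw":2}]}}

```text
time_s: 5.05
position: [0.5948, -0.2699, 0.2064]
tool_rot: [[0.98, 0.197, 0.006], [0.197, -0.98, -0.003], [0.005, 0.004, -1.0]]
ft_force: [3.3, -2.9, 10.7]
grip_width: 0.0238
gripper_force: 21.3
```

Emit:
{"op": "servo_tool", "data": {"steps": [{"tx":0.04,"ty":-0.2,"tz":0,"yaw":0,"claw":2},{"tx":0,"ty":0,"tz":0,"yaw":0,"claw":2}]}}

```text
time_s: 5.25
position: [0.5949, -0.2704, 0.2059]
tool_rot: [[0.98, 0.198, 0.004], [0.198, -0.98, -0.0], [0.004, 0.001, -1.0]]
ft_force: [2.0, 2.2, 10.0]
grip_width: 0.0242
gripper_force: 23.2
```

Emit:
{"op": "servo_tool", "data": {"steps": [{"tx":0.04,"ty":-0.2,"tz":0,"yaw":0,"claw":2},{"tx":0,"ty":0,"tz":0,"yaw":0,"claw":2}]}}

```text
time_s: 5.45
position: [0.5949, -0.2717, 0.2056]
tool_rot: [[0.98, 0.198, 0.002], [0.198, -0.98, 0.001], [0.002, -0.001, -1.0]]
ft_force: [0.3, 4.2, 9.8]
grip_width: 0.024
gripper_force: 25.1
```

Emit:
{"op": "servo_tool", "data": {"steps": [{"tx":0.04,"ty":-0.2,"tz":0,"yaw":0,"claw":2},{"tx":0,"ty":0,"tz":0,"yaw":0,"claw":2}]}}

```text
time_s: 5.65
position: [0.5951, -0.2732, 0.2053]
tool_rot: [[0.98, 0.199, 0.001], [0.199, -0.98, 0.003], [0.002, -0.002, -1.0]]
ft_force: [0.6, 6.0, 9.0]
grip_width: 0.0236
gripper_force: 25.3
```

Emit:
{"op": "servo_tool", "data": {"steps": [{"tx":0.04,"ty":-0.2,"tz":0,"yaw":0,"claw":2},{"tx":0,"ty":0,"tz":0,"yaw":0,"claw":2}]}}

```text
time_s: 5.85
position: [0.5952, -0.2736, 0.2047]
tool_rot: [[0.98, 0.199, -0.001], [0.199, -0.98, 0.006], [0.001, -0.006, -1.0]]
ft_force: [-0.8, 12.2, 8.1]
grip_width: 0.0242
gripper_force: 25.9
```

Emit:
{"op": "servo_tool", "data": {"steps": [{"tx":0.02,"ty":-0.1,"tz":0,"yaw":0,"claw":2},{"tx":0,"ty":0,"tz":0,"yaw":0,"claw":2},{"tx":0,"ty":0,"tz":0,"yaw":0,"claw":2},{"tx":0,"ty":0,"tz":0,"yaw":0,"claw":2}]}}

```text
time_s: 6.25
position: [0.5953, -0.2738, 0.2044]
tool_rot: [[0.98, 0.2, -0.002], [0.2, -0.98, 0.008], [0.0, -0.008, -1.0]]
ft_force: [-2.0, 14.9, 7.6]
grip_width: 0.0237
gripper_force: 25.9
```

Run:
```python
from h import *
p,d,m=snap('wrist','w2'); W=cloud(load('w2')); s=np.load('s.npy')
c,n=np.cos(s[2]),np.sin(s[2]); L=(W-[s[0],s[1],.165]); X=L[...,0]*c+L[...,1]*n; Y=-L[...,0]*n+L[...,1]*c; Z=L[...,2]
k=(abs(Y)<.03)&(X>-.06)&(X<.02)&(Z>.035)&(Z<.1); print('knob',k.sum(),X[k].mean(),Y[k].mean(),np.percentile(Z[k],[50,95,99]))
k=(abs(Y)>.03)&(abs(Y)<.05)&(X>-.04)&(X<-.02)&(Z>.02)&(Z<.04); print('bridge',np.median(Z[k]))
W=cloud(load('w1'));L=(W-[s[0],s[1],.165]); X=L[...,0]*c+L[...,1]*n; Y=-L[...,0]*n+L[...,1]*c; Z=L[...,2]
k=(abs(Y)<.03)&(X>-.06)&(X<.02)&(Z>.035)&(Z<.1); print('knob before',k.sum(),np.percentile(Z[k],[50,95,99]))
```

```text
knob 9592 -0.04692642668835026 -0.0030414457472085436 [0.08275901 0.09866426 0.09974369]
bridge 0.029882913927202964
knob before 1352 [0.04712279 0.05341884 0.05390065]
```

View pics/w2.png

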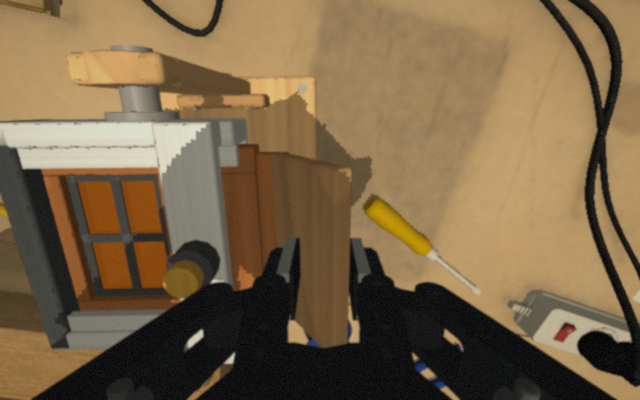

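The wrist view shows the carrier home: its left edge at x≈45 is against the back bar, the knob is down, and 15 N of pull moves nothing. The tug is done, so I'll relax and release. I'm also checking where the camera sits on the tool.

Emit:
{"op": "servo_tool", "data": {"steps": [{"tx":-0.06,"ty":0.3,"tz":0,"yaw":0,"claw":2},{"tx":0,"ty":0,"tz":0,"yaw":0,"claw":3},{"tx":0,"ty":0,"tz":0,"yaw":0,"claw":4.2},{"tx":0,"ty":0,"tz":0,"yaw":0,"claw":4.2},{"tx":0,"ty":0,"tz":0.5,"yaw":0,"claw":4.2},{"tx":0,"ty":0,"tz":1.5,"yaw":0,"claw":4.2},{"tx":0,"ty":0,"tz":2,"yaw":0,"claw":4.2},{"tx":0,"ty":0,"tz":2,"yaw":0,"claw":4.2},{"tx":0,"ty":0,"tz":2,"yaw":0,"claw":5},{"tx":0,"ty":0,"tz":1,"yaw":0,"claw":5}]}}

```text
time_s: 7.3
position: [0.595, -0.2752, 0.2964]
tool_rot: [[0.98, 0.197, 0.002], [0.197, -0.98, -0.002], [0.002, 0.002, -1.0]]
ft_force: [0.3, 0.1, -0.1]
grip_width: 0.05
gripper_force: 0.0
```

Run:
```python
from h import *
o=env.observe(); m=env.camera_model('wrist'); print(o['position'],o['q'].round(1)); T=m['T']; print('cam in tool',o['tool_rot'].T@(T[:3,3]-o['position'])); print(T[:3,3]-o['position'],T[:3,2])
```

```text
[ 0.59499666 -0.27515025  0.29641099] [-35.1  31.7  50.1  -0.   98.   43.5]
cam in tool [ 0.07341137  0.00060321 -0.12446864]
[0.07180244 0.01411041 0.12460875] [-0.28168734 -0.05811449 -0.95774472]
```

Emit:
{"op": "servo_tool", "data": {"steps": [{"tx":-0.83,"ty":0.61,"tz":0,"yaw":-8.5,"claw":5},{"tx":-0.83,"ty":0.61,"tz":0,"yaw":-8.5,"claw":5},{"tx":-0.83,"ty":0.61,"tz":0,"yaw":-8.5,"claw":5},{"tx":-0.83,"ty":0.61,"tz":0,"yaw":-8.5,"claw":5},{"tx":-0.83,"ty":0.61,"tz":0,"yaw":-8.5,"claw":5},{"tx":-0.83,"ty":0.61,"tz":0,"yaw":-8.5,"claw":5},{"tx":-0.83,"ty":0.61,"tz":0,"yaw":-8.5,"claw":5},{"tx":-0.83,"ty":0.61,"tz":0,"yaw":-8.5,"claw":5},{"tx":-0.83,"ty":0.61,"tz":0,"yaw":-8.5,"claw":5},{"tx":-0.83,"ty":0.61,"tz":0,"yaw":-8.5,"claw":5},{"tx":-0.83,"ty":0.61,"tz":0,"yaw":-8.5,"claw":5},{"tx":-0.83,"ty":0.61,"tz":0,"yaw":-8.5,"claw":5},{"tx":-0.83,"ty":0.61,"tz":0,"yaw":-8.5,"claw":5},{"tx":-0.83,"ty":0.61,"tz":0,"yaw":-8.5,"claw":5},{"tx":-0.83,"ty":0.61,"tz":0,"yaw":-8.5,"claw":5},{"tx":-0.83,"ty":0.61,"tz":0,"yaw":-8.5,"claw":5},{"tx":-0.83,"ty":0.61,"tz":0,"yaw":-8.5,"claw":5},{"tx":-0.83,"ty":0.61,"tz":0,"yaw":-8.5,"claw":5},{"tx":-0.83,"ty":0.61,"tz":0,"yaw":-8.5,"claw":5},{"tx":-0.83,"ty":0.61,"tz":0,"yaw":-8.5,"claw":5}]}}

```text
time_s: 9.3
position: [0.2691, -0.2692, 0.2739]
tool_rot: [[-0.815, -0.559, 0.152], [-0.561, 0.827, 0.036], [-0.146, -0.056, -0.988]]
ft_force: [-0.1, -1.2, 0.7]
grip_width: 0.05
gripper_force: 0.0
```

Emit:
{"op": "servo_tool", "data": {"steps": [{"tx":0,"ty":0,"tz":0,"yaw":-8.5,"claw":5},{"tx":0,"ty":0,"tz":-1,"yaw":-1.5,"claw":5},{"tx":0,"ty":0,"tz":-2,"yaw":0,"claw":5},{"tx":0,"ty":0,"tz":-1,"yaw":0,"claw":5},{"tx":0,"ty":0,"tz":0,"yaw":0,"claw":5}]}}

```text
time_s: 9.8
position: [0.2359, -0.2775, 0.2265]
tool_rot: [[-0.879, -0.439, 0.184], [-0.443, 0.896, 0.019], [-0.174, -0.065, -0.983]]
ft_force: [-0.1, -0.1, 0.1]
grip_width: 0.0501
gripper_force: 0.0
```

Run:
```python
from h import *
o=env.observe(); p,d,m=snap('wrist','w3'); z=load('w3'); W=cloud(z); s=np.load('s.npy')
c,n=np.cos(s[2]),np.sin(s[2]); L=(W-[s[0],s[1],.165]); X=L[...,0]*c+L[...,1]*n; Y=-L[...,0]*n+L[...,1]*c; Z=L[...,2]
k=(abs(X-.06)<.02)&(Y>.105)&(Y<.17)&(Z>-.03)&(Z<.03)
print(o['position'],o['q'].round(1),k.sum(),'X',np.percentile(X[k],[2,50,98]),'Y',np.percentile(Y[k],[1,99]),'Z',np.percentile(Z[k],[50,99]))
P=o['position'];print('tcp local',(P[0]-s[0])*c+(P[1]-s[1])*n,-(P[0]-s[0])*n+(P[1]-s[1])*c)
A=np.c_[Y[k],X[k]];print('axis slope',np.polyfit(Y[k],X[k],1))
```

```text
Traceback (most recent call last):
IndexError: index -1 is out of bounds for axis 0 with size 0
```

View pics/w3.png

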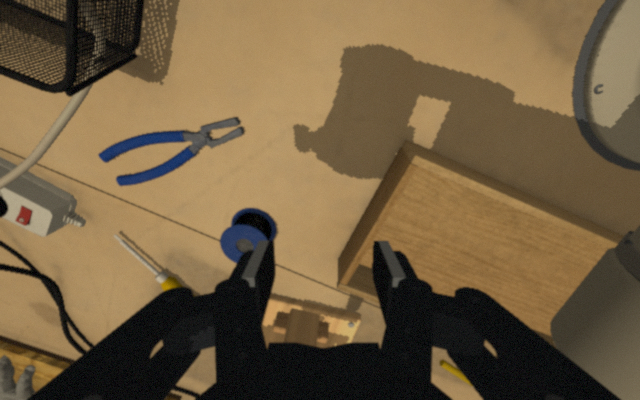

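The picture shows that the arm strayed: it is over the spool and tray, tilted, with the stand at the bottom around (310,330). I'll look at the joints before doing anything else.

Run:
```python
from h import *
o=env.observe(); print(o['position'],o['q'].round(1),o['qvel'].round(2)); print(o['tool_rot'].round(3),np.degrees(np.arctan2(o['tool_rot'][1,0],o['tool_rot'][0,0])))
```

```text
[ 0.2361491  -0.27784697  0.22731729] [-75.9   1.9 105.9  11.2  70.9 164.1] [ 0.26 -0.69 -1.58  0.03  0.57  0.13]
[[-0.879 -0.439  0.185]
 [-0.444  0.896  0.018]
 [-0.173 -0.066 -0.983]] -153.22666890535518
```

Emit:
{"op": "servo_tool", "data": {"steps": [{"tx":0,"ty":0,"tz":0,"yaw":0,"claw":5},{"tx":0,"ty":0,"tz":0,"yaw":0,"claw":5}]}}

```text
time_s: 10.05
position: [0.2364, -0.2782, 0.228]
tool_rot: [[-0.879, -0.439, 0.185], [-0.445, 0.896, 0.016], [-0.173, -0.069, -0.983]]
ft_force: [-0.8, 0.2, 0.6]
grip_width: 0.05
gripper_force: 0.0
```

Run:
```python
from h import *
o=env.observe(); print(o['position'],o['q'].round(1),o['qvel'].round(2)); print(o['tool_rot'].round(3))
```

```text
[ 0.23641881 -0.27820103  0.22803537] [-75.9   1.8 105.8  11.2  70.9 164.1] [-0.01 -0.08  0.18 -0.11 -0.13 -0.04]
[[-0.879 -0.439  0.185]
 [-0.445  0.896  0.016]
 [-0.173 -0.069 -0.983]]
```

Emit:
{"op": "servo_tool", "data": {"steps": [{"tx":0,"ty":0,"tz":1,"yaw":8.5,"claw":5},{"tx":0,"ty":0,"tz":1,"yaw":8.5,"claw":5},{"tx":0,"ty":0,"tz":1,"yaw":8.5,"claw":5},{"tx":0,"ty":0,"tz":1,"yaw":8.5,"claw":5},{"tx":0,"ty":0,"tz":0,"yaw":0,"claw":5}]}}

```text
time_s: 10.55
position: [0.2366, -0.2787, 0.2686]
tool_rot: [[-0.479, -0.866, 0.145], [-0.861, 0.495, 0.115], [-0.171, -0.07, -0.983]]
ft_force: [-0.7, 0.2, 0.4]
grip_width: 0.05
gripper_force: 0.0
```

Run:
```python
from h import *
o=env.observe(); print(o['position'],o['q'].round(1),o['qvel'].round(2)); print(o['tool_rot'].round(3))
```

```text
[ 0.23663008 -0.27874109  0.26859038] [-75.2   2.2  98.1   9.8  84.2 132.8] [-0.27  0.12  3.34  0.55 -3.16  7.78]
[[-0.479 -0.866  0.145]
 [-0.861  0.495  0.115]
 [-0.171 -0.07  -0.983]]
```

Emit:
{"op": "servo_tool", "data": {"steps": [{"tx":0,"ty":0,"tz":0.3,"yaw":8.5,"claw":5},{"tx":0,"ty":0,"tz":0.3,"yaw":8.5,"claw":5},{"tx":0,"ty":0,"tz":0.3,"yaw":8.5,"claw":5},{"tx":0,"ty":0,"tz":0.3,"yaw":8.5,"claw":5},{"tx":0,"ty":0,"tz":0.3,"yaw":8.5,"claw":5},{"tx":0,"ty":0,"tz":0.3,"yaw":8.5,"claw":5},{"tx":0,"ty":0,"tz":0.3,"yaw":8.5,"claw":5},{"tx":0,"ty":0,"tz":0.3,"yaw":8.5,"claw":5},{"tx":0,"ty":0,"tz":0.3,"yaw":8.5,"claw":5},{"tx":0,"ty":0,"tz":0.3,"yaw":8.5,"claw":5}]}}

```text
time_s: 11.55
position: [0.2363, -0.2778, 0.2972]
tool_rot: [[0.816, -0.569, -0.105], [-0.552, -0.82, 0.153], [-0.173, -0.067, -0.983]]
ft_force: [0.3, -0.1, -0.2]
grip_width: 0.0498
gripper_force: 0.0
```

Run:
```python
from h import *
o=env.observe(); print(o['position'],o['q'].round(1)); print(o['tool_rot'].round(3))
```

```text
[ 0.2362991  -0.27784756  0.29722191] [-67.    5.5  89.5  -2.1  95.5  57.5]
[[ 0.816 -0.569 -0.105]
 [-0.552 -0.82   0.153]
 [-0.173 -0.067 -0.983]]
```

Emit:
{"op": "servo_tool", "data": {"steps": [{"tx":0.7,"ty":0.46,"tz":0,"yaw":8.4,"claw":5},{"tx":0.7,"ty":0.46,"tz":0,"yaw":8.4,"claw":5},{"tx":0.7,"ty":0.46,"tz":0,"yaw":8.4,"claw":5},{"tx":0.7,"ty":0.46,"tz":0,"yaw":8.4,"claw":5},{"tx":0.7,"ty":0.46,"tz":0,"yaw":8.4,"claw":5},{"tx":0.7,"ty":0.46,"tz":0,"yaw":8.4,"claw":5},{"tx":0.7,"ty":0.46,"tz":0,"yaw":8.4,"claw":5},{"tx":0.7,"ty":0.46,"tz":0,"yaw":8.4,"claw":5},{"tx":0.7,"ty":0.46,"tz":0,"yaw":8.4,"claw":5},{"tx":0.7,"ty":0.46,"tz":0,"yaw":8.4,"claw":5},{"tx":0.7,"ty":0.46,"tz":0,"yaw":8.4,"claw":5},{"tx":0.7,"ty":0.46,"tz":0,"yaw":8.4,"claw":5},{"tx":0.7,"ty":0.46,"tz":0,"yaw":8.4,"claw":5},{"tx":0.7,"ty":0.46,"tz":0,"yaw":8.4,"claw":5},{"tx":0.7,"ty":0.46,"tz":0,"yaw":8.4,"claw":5},{"tx":0.7,"ty":0.46,"tz":0,"yaw":8.4,"claw":5},{"tx":0.7,"ty":0.46,"tz":0,"yaw":8.4,"claw":5},{"tx":0.7,"ty":0.46,"tz":0,"yaw":8.4,"claw":5}]}}

```text
time_s: 13.35
position: [0.3624, -0.1947, 0.2972]
tool_rot: [[-0.449, 0.893, 0.019], [0.877, 0.444, -0.185], [-0.174, -0.066, -0.983]]
ft_force: [0.4, -1.1, 0.4]
grip_width: 0.0498
gripper_force: 0.0
```

Run:
```python
from h import *
o=env.observe(); print(o['position'],o['q'].round(1)); R=o['tool_rot']; print(R.round(3),np.degrees(np.arctan2(R[1,1],R[0,1])))
```

```text
[ 0.36244319 -0.19468644  0.2971592 ] [-40.4   3.2  92.1  -7.6  77.  -66. ]
[[-0.449  0.893  0.019]
 [ 0.877  0.444 -0.185]
 [-0.174 -0.066 -0.983]] 26.443798463572936
```

Emit:
{"op": "servo_tool", "data": {"steps": [{"tx":0.74,"ty":0.47,"tz":0,"yaw":8.33,"claw":5},{"tx":0.74,"ty":0.47,"tz":0,"yaw":8.33,"claw":5},{"tx":0.74,"ty":0.47,"tz":0,"yaw":8.33,"claw":5},{"tx":0.74,"ty":0.47,"tz":0,"yaw":8.33,"claw":5},{"tx":0.74,"ty":0.47,"tz":0,"yaw":8.33,"claw":5},{"tx":0.74,"ty":0.47,"tz":0,"yaw":8.33,"claw":5},{"tx":0.74,"ty":0.47,"tz":0,"yaw":8.33,"claw":5},{"tx":0.74,"ty":0.47,"tz":0,"yaw":8.33,"claw":5},{"tx":0.74,"ty":0.47,"tz":-1,"yaw":8.33,"claw":5},{"tx":0,"ty":0,"tz":-2,"yaw":0,"claw":5},{"tx":0,"ty":0,"tz":-1,"yaw":0,"claw":5},{"tx":0,"ty":0,"tz":0,"yaw":0,"claw":5}]}}

```text
time_s: 14.55
position: [0.4283, -0.1525, 0.2563]
tool_rot: [[-0.964, -0.193, 0.181], [-0.201, 0.979, -0.03], [-0.172, -0.065, -0.983]]
ft_force: [-0.3, -1.1, 0.3]
grip_width: 0.0501
gripper_force: 0.0
```

```bash
cat > look.py <<'E'
from h import *
import sys
f=sys.argv[1]
o=env.observe(); p,d,m=snap('wrist',f); z=load(f); W=cloud(z); s=np.load('s.npy')
c,n=np.cos(s[2]),np.sin(s[2]); L=(W-[s[0],s[1],.165]); X=L[...,0]*c+L[...,1]*n; Y=-L[...,0]*n+L[...,1]*c; Z=L[...,2]
P=o['position'];print(P,o['q'].round(1));print(o['tool_rot'].round(3));print('tcp local',(P[0]-s[0])*c+(P[1]-s[1])*n,-(P[0]-s[0])*n+(P[1]-s[1])*c)
k=(abs(X-.06)<.025)&(Y>.105)&(Y<.18)&(Z>-.03)&(Z<.03);print(k.sum())
if k.sum()>50: print('X',np.percentile(X[k],[2,50,98]),'Y',np.percentile(Y[k],[1,99]),'Z',np.percentile(Z[k],[50,99]),np.polyfit(Y[k],X[k],1))
E
python3 look.py w4
```

```text
[ 0.42832872 -0.15248488  0.25628158] [ -37.3    7.7   94.     5.3   69.1 -140.2]
[[-0.964 -0.193  0.181]
 [-0.201  0.979 -0.03 ]
 [-0.172 -0.065 -0.983]]
tcp local 0.05998056725183945 0.14035998544679473
2615
X [0.03825827 0.06001928 0.07051787] Y [0.10562493 0.16907283] Z [0.0107561  0.01425433] [0.11988975 0.04288912]
```

View pics/w4.png

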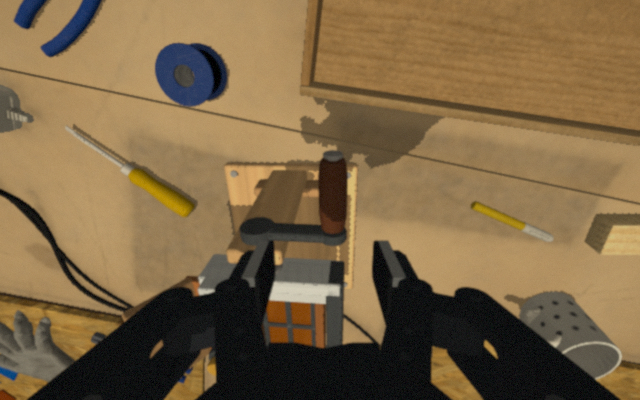

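The view shows the handle at (333,190), well in line with the jaws, and it matches the model (60 mm, 136 mm). I'll descend and grip.

Emit:
{"op": "servo_tool", "data": {"steps": [{"tx":0,"ty":0,"tz":-1,"yaw":0,"claw":5},{"tx":0,"ty":0,"tz":-2,"yaw":0,"claw":5},{"tx":0,"ty":0,"tz":-2,"yaw":0,"claw":5},{"tx":0,"ty":0,"tz":-2,"yaw":0,"claw":5},{"tx":0,"ty":0,"tz":-1.5,"yaw":0,"claw":5},{"tx":0,"ty":0,"tz":-0.6,"yaw":0,"claw":5},{"tx":0,"ty":0,"tz":0,"yaw":0,"claw":5}]}}

```text
time_s: 15.3
position: [0.4288, -0.1529, 0.1662]
tool_rot: [[-0.964, -0.195, 0.183], [-0.204, 0.979, -0.031], [-0.173, -0.067, -0.983]]
ft_force: [0.3, 0.5, 0.0]
grip_width: 0.0499
gripper_force: 0.0
```

Emit:
{"op": "servo_tool", "data": {"steps": [{"tx":0,"ty":0,"tz":0,"yaw":0,"claw":3},{"tx":0,"ty":0,"tz":0,"yaw":0,"claw":2.4},{"tx":0,"ty":0,"tz":0,"yaw":0,"claw":1.6},{"tx":0,"ty":0,"tz":0,"yaw":0,"claw":1.6},{"tx":0,"ty":0,"tz":0,"yaw":0,"claw":1.6}], "newtons": 40}}

```text
time_s: 15.8
position: [0.4287, -0.1516, 0.1667]
tool_rot: [[-0.963, -0.196, 0.183], [-0.204, 0.979, -0.029], [-0.174, -0.065, -0.983]]
ft_force: [1.3, 7.6, 1.2]
grip_width: 0.0187
gripper_force: 39.1
```

Run:
```python
import numpy as np
# arc 0..180 deg plus, local x=60cos, z=60sin, per-row increments
s=np.load('s.npy'); c,n=np.cos(s[2]),np.sin(s[2])
a=np.radians(np.r_[0,3,np.arange(9,172,6.),176,180]); X=6*np.cos(a); Z=6*np.sin(a); d=np.diff(X); e=np.diff(Z)
print(len(d)); print([(round(float(q*c),2),round(float(q*n),2),round(float(w),2)) for q,w in zip(d,e)])
```

```text
31
[(0.0, -0.01, 0.31), (0.01, -0.06, 0.62), (0.03, -0.13, 0.61), (0.04, -0.19, 0.6), (0.05, -0.25, 0.57), (0.06, -0.31, 0.54), (0.07, -0.36, 0.51), (0.08, -0.41, 0.47), (0.09, -0.46, 0.42), (0.1, -0.5, 0.37), (0.11, -0.53, 0.31), (0.11, -0.56, 0.26), (0.12, -0.59, 0.19), (0.12, -0.6, 0.13), (0.12, -0.61, 0.07), (0.12, -0.62, 0.0), (0.12, -0.61, -0.07), (0.12, -0.6, -0.13), (0.12, -0.59, -0.19), (0.11, -0.56, -0.26), (0.11, -0.53, -0.31), (0.1, -0.5, -0.37), (0.09, -0.46, -0.42), (0.08, -0.41, -0.47), (0.07, -0.36, -0.51), (0.06, -0.31, -0.54), (0.05, -0.25, -0.57), (0.04, -0.19, -0.6), (0.03, -0.13, -0.61), (0.01, -0.06, -0.52), (0.0, -0.01, -0.42)]
```

Emit:
{"op": "servo_tool", "data": {"steps": [{"tx":0,"ty":-0.01,"tz":0.31,"yaw":0,"claw":1.6},{"tx":0.01,"ty":-0.06,"tz":0.62,"yaw":0,"claw":1.6},{"tx":0.03,"ty":-0.13,"tz":0.61,"yaw":0,"claw":1.6},{"tx":0.04,"ty":-0.19,"tz":0.6,"yaw":0,"claw":1.6},{"tx":0.05,"ty":-0.25,"tz":0.57,"yaw":0,"claw":1.6}]}}

```text
time_s: 16.3
position: [0.4301, -0.1585, 0.1934]
tool_rot: [[-0.963, -0.196, 0.183], [-0.204, 0.979, -0.029], [-0.173, -0.065, -0.983]]
ft_force: [5.4, 1.4, -9.4]
grip_width: 0.0189
gripper_force: 39.5
```

Emit:
{"op": "servo_tool", "data": {"steps": [{"tx":0.06,"ty":-0.31,"tz":0.54,"yaw":0,"claw":1.6},{"tx":0.07,"ty":-0.36,"tz":0.51,"yaw":0,"claw":1.6},{"tx":0.08,"ty":-0.41,"tz":0.47,"yaw":0,"claw":1.6},{"tx":0.09,"ty":-0.46,"tz":0.42,"yaw":0,"claw":1.6},{"tx":0.1,"ty":-0.5,"tz":0.37,"yaw":0,"claw":1.6}]}}

```text
time_s: 16.8
position: [0.4345, -0.1793, 0.2162]
tool_rot: [[-0.963, -0.195, 0.183], [-0.204, 0.979, -0.029], [-0.174, -0.066, -0.983]]
ft_force: [9.7, 0.9, -15.3]
grip_width: 0.0186
gripper_force: 39.4
```

Emit:
{"op": "servo_tool", "data": {"steps": [{"tx":0.11,"ty":-0.53,"tz":0.31,"yaw":0,"claw":1.6},{"tx":0.11,"ty":-0.56,"tz":0.26,"yaw":0,"claw":1.6},{"tx":0.12,"ty":-0.59,"tz":0.19,"yaw":0,"claw":1.6},{"tx":0.12,"ty":-0.6,"tz":0.13,"yaw":0,"claw":1.6},{"tx":0.12,"ty":-0.61,"tz":0.07,"yaw":0,"claw":1.6}]}}

```text
time_s: 17.3
position: [0.4403, -0.2072, 0.2251]
tool_rot: [[-0.963, -0.196, 0.183], [-0.204, 0.979, -0.027], [-0.174, -0.063, -0.983]]
ft_force: [10.7, 6.4, -15.5]
grip_width: 0.0187
gripper_force: 39.7
```

Emit:
{"op": "servo_tool", "data": {"steps": [{"tx":0.12,"ty":-0.62,"tz":0,"yaw":0,"claw":1.6},{"tx":0.12,"ty":-0.61,"tz":-0.07,"yaw":0,"claw":1.6},{"tx":0.12,"ty":-0.6,"tz":-0.13,"yaw":0,"claw":1.6},{"tx":0.12,"ty":-0.59,"tz":-0.19,"yaw":0,"claw":1.6},{"tx":0.11,"ty":-0.56,"tz":-0.26,"yaw":0,"claw":1.6}]}}

```text
time_s: 17.8
position: [0.4464, -0.2364, 0.2189]
tool_rot: [[-0.963, -0.196, 0.184], [-0.204, 0.979, -0.026], [-0.175, -0.062, -0.983]]
ft_force: [9.6, 10.4, -9.0]
grip_width: 0.0187
gripper_force: 40.3
```

Emit:
{"op": "servo_tool", "data": {"steps": [{"tx":0.11,"ty":-0.53,"tz":-0.31,"yaw":0,"claw":1.6},{"tx":0.1,"ty":-0.5,"tz":-0.37,"yaw":0,"claw":1.6},{"tx":0.09,"ty":-0.46,"tz":-0.42,"yaw":0,"claw":1.6},{"tx":0.08,"ty":-0.41,"tz":-0.47,"yaw":0,"claw":1.6},{"tx":0.07,"ty":-0.36,"tz":-0.51,"yaw":0,"claw":1.6}]}}

```text
time_s: 18.3
position: [0.4511, -0.259, 0.1986]
tool_rot: [[-0.963, -0.196, 0.185], [-0.204, 0.979, -0.027], [-0.176, -0.063, -0.982]]
ft_force: [9.1, 10.6, -4.2]
grip_width: 0.0188
gripper_force: 40.8
```

Emit:
{"op": "servo_tool", "data": {"steps": [{"tx":0.06,"ty":-0.31,"tz":-0.54,"yaw":0,"claw":1.6},{"tx":0.05,"ty":-0.25,"tz":-0.57,"yaw":0,"claw":1.6},{"tx":0.04,"ty":-0.19,"tz":-0.6,"yaw":0,"claw":1.6},{"tx":0.03,"ty":-0.13,"tz":-0.61,"yaw":0,"claw":1.6}]}}

```text
time_s: 18.7
position: [0.453, -0.2681, 0.1759]
tool_rot: [[-0.963, -0.196, 0.185], [-0.204, 0.979, -0.028], [-0.176, -0.065, -0.982]]
ft_force: [7.0, 10.6, 0.4]
grip_width: 0.0185
gripper_force: 41.2
```

Emit:
{"op": "servo_tool", "data": {"steps": [{"tx":0.01,"ty":-0.06,"tz":-0.52,"yaw":0,"claw":1.6},{"tx":0,"ty":-0.01,"tz":-0.42,"yaw":0,"claw":1.6},{"tx":0,"ty":0,"tz":-0.2,"yaw":0,"claw":1.6},{"tx":0,"ty":0,"tz":0,"yaw":0,"claw":1.6}]}}

```text
time_s: 19.1
position: [0.4533, -0.269, 0.165]
tool_rot: [[-0.963, -0.196, 0.186], [-0.204, 0.978, -0.029], [-0.176, -0.066, -0.982]]
ft_force: [7.5, 8.1, 0.5]
grip_width: 0.0188
gripper_force: 41.4
```

Emit:
{"op": "servo_tool", "data": {"steps": [{"tx":0,"ty":0,"tz":-0.3,"yaw":0,"claw":1.6},{"tx":0,"ty":0,"tz":0,"yaw":0,"claw":1.6}]}}

```text
time_s: 19.3
position: [0.4534, -0.2692, 0.1646]
tool_rot: [[-0.962, -0.196, 0.188], [-0.205, 0.978, -0.031], [-0.178, -0.069, -0.982]]
ft_force: [-2.1, 14.7, 24.2]
grip_width: 0.019
gripper_force: 43.9
```

Emit:
{"op": "servo_tool", "data": {"steps": [{"tx":0,"ty":0,"tz":-0.2,"yaw":0,"claw":1.6},{"tx":0,"ty":0,"tz":0,"yaw":0,"claw":1.6}]}}

```text
time_s: 19.5
position: [0.4536, -0.2692, 0.164]
tool_rot: [[-0.962, -0.196, 0.189], [-0.206, 0.978, -0.032], [-0.179, -0.07, -0.981]]
ft_force: [-6.7, 17.7, 37.3]
grip_width: 0.0187
gripper_force: 45.5
```

The handle is firmly against the stop. I'll ease off, let go and retreat.

Emit:
{"op": "servo_tool", "data": {"steps": [{"tx":0,"ty":0,"tz":0.45,"yaw":0,"claw":1.6},{"tx":0,"ty":0,"tz":0,"yaw":0,"claw":3},{"tx":0,"ty":0,"tz":0,"yaw":0,"claw":5},{"tx":0,"ty":0,"tz":0,"yaw":0,"claw":5},{"tx":0,"ty":0,"tz":0.5,"yaw":0,"claw":5},{"tx":0,"ty":0,"tz":1.5,"yaw":0,"claw":5},{"tx":0,"ty":0,"tz":2.5,"yaw":0,"claw":5},{"tx":0,"ty":0,"tz":3,"yaw":0,"claw":5},{"tx":-1,"ty":0,"tz":3,"yaw":0,"claw":5},{"tx":-2,"ty":0,"tz":2,"yaw":0,"claw":5},{"tx":-2,"ty":0,"tz":0,"yaw":0,"claw":5},{"tx":-1,"ty":0,"tz":0,"yaw":0,"claw":5},{"tx":0,"ty":0,"tz":0,"yaw":0,"claw":5}]}}

```text
time_s: 20.8
position: [0.3915, -0.2705, 0.2889]
tool_rot: [[-0.964, -0.194, 0.183], [-0.203, 0.979, -0.031], [-0.173, -0.067, -0.983]]
ft_force: [0.1, -0.3, -0.2]
grip_width: 0.0499
gripper_force: 0.0
```

Run:
```python
from h import *
p,d,m=snap('top','t2'); q,_,_=snap('wrist','w5')
c=p[130:240,290:470][:,:,::-1]; a=cv2.resize(c,(640,391),interpolation=cv2.INTER_CUBIC)
b=cv2.resize(q[:,:,::-1],(320,200)); b=cv2.copyMakeBorder(b,0,0,0,320,cv2.BORDER_CONSTANT)
cv2.imwrite('pics/f.png',np.vstack([a,b]))
```

```text
(no output)
```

View pics/f.png

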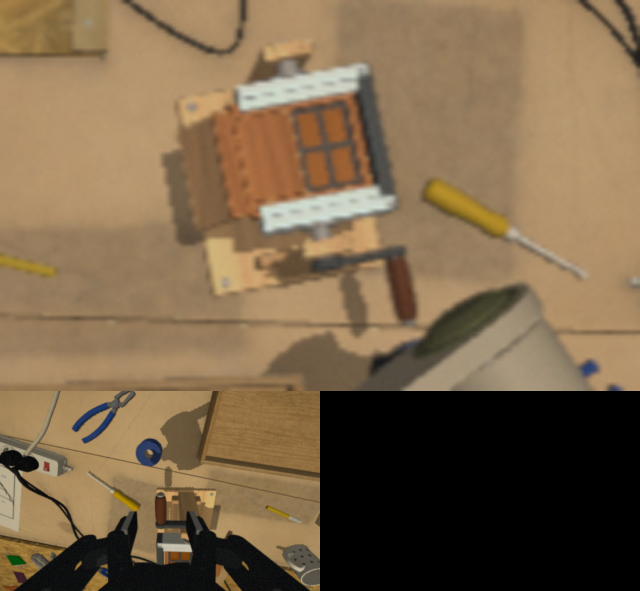

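The cradle is upside down, with its handle on the mouth side at (400,290). The carrier is still home against the dark back bar at (375,140), the gripper is clear and the other things are in place. I'm handing it in.

```bash
python3 -c "
from rig import env
print(env.close_job())"
```

```text
the job is handed in; nothing more can be done
None
```

I pushed the carrier home and tugged it back with about 15 N, which the latch held; then I cranked the cradle upside down to its stop, let go with the carrier still in place, and handed the job in at about 21 s (on the way to the crank the arm hit a wrist-joint limit and strayed, touching nothing as far as I could tell).

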